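# Try the lid of the instrument case, free its catch if caught, and hold it open

## Robot

A 6-joint arm with a two-finger parallel gripper is mounted at the origin on a cart in front of the work surface, level with it; the furniture and walls round the work are solid. World frame = base frame: x ahead of the robot, y to its left, z up, the work surface at z = 0. Lengths are in mm, angles in degrees, forces in N, time in s.
With the tool pointing down it reaches from about 325 to 775 mm from the base axis. Payload 5.5 kg.
Tool frame: the origin (TCP) lies on the mounting face of the last link; the fingertips stand 182 mm ahead of it and the grasp point (between the pads) lies manip.grip_point_offset ahead of it (manip.grip_point_offset is the distance from the TCP to the grasp point, in mm); y points along the fingers, z is the direction in which the jaws open and shut, and the axes are right-handed (so a half turn about y gives the same grasp; the last joint's range is limited). The gripper opens to 88 mm and grips with 3 to 60 N. Pads are 20 mm wide; open, the fingers measure 115 mm over their backs; the gripper's body (75 mm by 178 mm) begins 61 mm behind the grasp point.
Start: joints at [-74.983, 5.22, 70.514, -0, 104.267, -3.249], TCP at [188.056, -569.783, 404.631] pointing down, gripper open.
Joint ranges: [-164.24, 164.24], [-49.07, 125.15], [9.68, 141.18], [-86.29, 266.29], [3.28, 154.24], [-151.56, 151.56]. Speed limits (degrees/s): [147.25, 147.25, 172.46, 180, 180, 180].

## Interface

Orientations are given as [roll, pitch, yaw] about the fixed x, y, z axes, in that order (R = Rz(yaw) Ry(pitch) Rx(roll)).
In Python, from station import manip gives the robot as it stands. The module is installed in compiled form; this text tells all that it offers.
- The arm moves only by the tool apply_moves, never from a script. Its argument "motion" is a list that holds one entry, the list of rows, each a list of 5 numbers: the finger opening in m, from 0 to 0.0878, then the shift along the tool's x, y, z in m, then the turn about the tool's y in rad. A call has 1 to 10 rows; each row shifts and turns the commanded pose from where the row before left it, along the tool's axes as they then stand; what a row does not reach is not made up. A row lasts 1/10 s, in which the tool goes at most 50 mm and 8.59 degrees, less where a joint would pass 70% of its speed; a pose out of reach is approached as far as the arm can. A call is refused whole if a number of a shift passes 0.05 or a number of a turn 0.15, either way. A call with a gripper value outside its range is refused whole. The fingers move at their own pace and stop on an object; "squeeze" is the grip in N (left out, the last holds). Time passes only in rows, so rows that do not move let the fingers close. It gives the time, the measured TCP pose, the force and the opening at its end, in the units of the state.
- manip.state(): the state, without advancing time (a new reading comes with each control period).
- manip.get_image(name): name is "scene" or "top"; returns a dict with "color" (420x560x3 uint8, red, green, blue), "fx", "fy", "cx", "cy" (pixels), "T" (4x4, takes a point from camera to world coordinates). Camera axes: x right, y up, looking along -z (the intrinsics and any distortion apply to the point x, -y, -z); pixel columns grow to the right and rows downward; lengths in mm; the calibration is good to about 2 mm. A picture is of the moment at which its call begins. There is no depth.
- manip.hand_in(): hands the job in, once; it reports no verdict.
The state is a dict: "time_s": time; "qpos": joint angles; "dq": joint speeds; "effort": joint torques, N m; "ee_pos": TCP position; "tcp_rot": TCP orientation; "force": force on the tool from outside, world axes, zero at the start; "wrist_torque": the same for the moment, N m; "opening": opening from 0.0 (shut) to 1.0 (fully open).
Only numpy, scipy, OpenCV 4.12 (cv2) and the standard library are available. Lean on these libraries where they do the work, as an engineer would, in place of code of your own. Each camera call takes 0.05 s, during which the arm holds its last target.

## Task

Open the small grey steel case on the bench so that a colleague can take out the stones. First take the lid by its bar handle and tug it up, before you touch the slide catch: if it comes, carry on; if it is caught after a few millimetres, let the lid down, push the knob of the slide catch fully over to the other end of its travel, and take the handle again. Raise the lid to about 60 degrees and finish there, still holding the handle steady, for the lid falls shut when let go; do not disturb the things that lie round the case.

Things in the scene. Friction and masses are not known exactly. Their poses are not given: they have to be found in the camera images.
- case: Grey sheet-steel case, 150 (x) x 200 (y) x 75 mm, screwed down by four small lugs on a 7 mm packing board. Origin: centre of its underside, 7 mm above the bench; x points to its far (hinge) side, y to the left seen from its front, z up. The closed lid's flat top is 80 mm above the origin (87 above the bench) and overhangs the case by 2 to 4 mm all round.
- case_lid (a joint): Lid angle in rad: 0 shut, grows as the front of the lid rises (1.35 at most). The lid weighs 0.35 to 0.6 kg and falls shut from any angle if not held. If the catch holds it, it lifts only about 0.03 to 0.04 rad (about 4 mm at the handle) and then stops hard.
- lid_hinge (a point): Point on the lid's hinge axis, at the far top edge of the case (case frame 77, 0, 77 mm); the axis runs along the case's y.
- lid_handle (a point): Middle of the lid's bar handle: a round steel bar 10 mm thick along the case's y on two posts, 58 mm clear between them, its centre 34 mm above the lid's top. When shut it lies 127 mm nearer the front than the hinge axis, 37 mm above it, 22 mm left of the case's middle. The lid's front edge is 29 mm in front of it. The bar can turn between the fingers as the lid swings.
- catch_slide (a joint): Position in m of the slide catch: 0 with its knob at the right end of its track (case -y), 0.022 at the left end (case +y, towards the handle). It starts near the right end, moves with about 2 N, stays where put. Its hidden tooth meets a keeper at one end only, the right in some cases (lid caught as found), the left in others (lid free as found; sliding the knob over would catch it).
- catch_knob (a point): Middle of the slide catch's knob: a steel block 13 (x) x 14 (y) x 22 mm on the lid, right of the handle and the same distance from the front edge, its top 26 mm above the lid's top, this point 14 mm above it. Guide strips 3 mm high run along the track, 11 mm either side of its middle.
- wax_tin: Bystander: round tin, 72 mm wide, 35 mm high. Origin at its underside.
- seal_stone: Bystander: pale stone seal standing upright, 19 x 19 x 56 mm. Origin at its underside.
- marker: Bystander: capped pen lying down, 17 x 135 x 16 mm. Origin at its underside.

How it is judged:
By the outcome, as a careful person would: the job done as asked, in the order asked, and still so for the second after the job is handed in, while the arm keeps its last pose, push and grip.
It also fails if it takes over 64 s, if anything falls off the work surface, if the arm or the gripper's body presses on something with over 40 N, if the wrist force passes 120 N, or if a joint passes its speed limit or range.

## Working session

There is one attempt and no reset: what is moved stays moved. The work goes in short steps, Python scripts to look and compute and a tool call to move; the robot and the scene stay as the last step left them, time stands still between calls to the robot, and variables do not carry over. Pictures are saved under pics/ and viewed, and the job is handed in when it is done.

Besides the shell and the picture viewer there is one more tool, called after "Emit:" as name(argument=value, ...) on one line, values as JSON. apply_moves: Moves the arm, as the interface text tells. Its arguments: {"type":"object","properties":{"motion":{"type":"array"},"squeeze":{"type":"number"}},"required":["motion"]}

```bash
mkdir -p pics
python3 - <<'E'
from station import manip
import cv2,numpy as np
s=manip.state()
for k,v in s.items(): print(k,v)
print(manip.grip_point_offset)
for n in("scene","top"):
    d=manip.get_image(n); cv2.imwrite(f"pics/{n}0.png",d["color"][:,:,::-1])
    print(n,{k:(np.round(v,4).tolist() if k=="T" else v) for k,v in d.items() if k!="color"})
E
```

```text
time_s 0.0
qpos [-7.49836295e+01  5.26263611e+00  7.05803761e+01 -4.41654534e-05
  1.04265609e+02 -3.24936989e+00]
dq [ 0.00115352 -0.06295413 -0.04167828  0.07654515 -0.03494005  0.05970981]
effort [ 7.21241868e-04 -4.46453726e+01 -4.06441391e+01  6.99439086e-02
  2.95756012e-02 -1.62219471e-04]
ee_pos [ 188.06156986 -569.82854701  403.52629451]
tcp_rot [-9.01084489e+01  6.11408215e-03 -1.61734276e+02]
force [-0.29846782 -0.75615066 -0.40934018]
wrist_torque [ 0.00292444 -0.03261599 -0.04457342]
opening 0.9972929830067819
163.3
scene {'fx': 518.1289973240284, 'fy': 518.1289973240284, 'cx': 279.61860869563895, 'cy': 203.05411484886434, 'T': [[0.5504, 0.592, -0.5887, 168.6394], [-0.8348, 0.381, -0.3973, -369.8636], [-0.0109, 0.7102, 0.7039, 701.1749], [0.0, 0.0, 0.0, 1.0]]}
top {'fx': 397.45880700008155, 'fy': 397.45880700008155, 'cx': 276.55420507796896, 'cy': 208.79087609324225, 'T': [[-0.1542, 0.9622, -0.2245, 491.0646], [-0.988, -0.1513, 0.0305, -5.2487], [-0.0046, 0.2265, 0.974, 932.4911], [0.0, 0.0, 0.0, 1.0]]}
```

View pics/scene0.png

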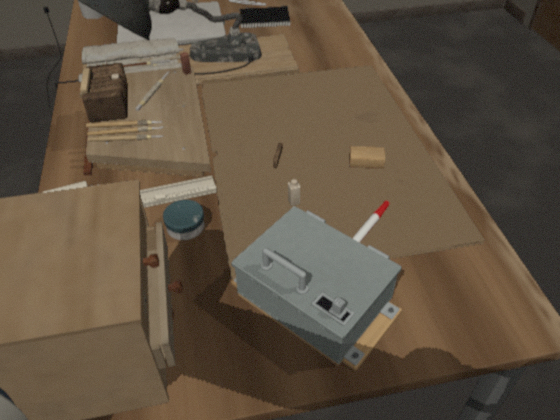

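View pics/top0.png

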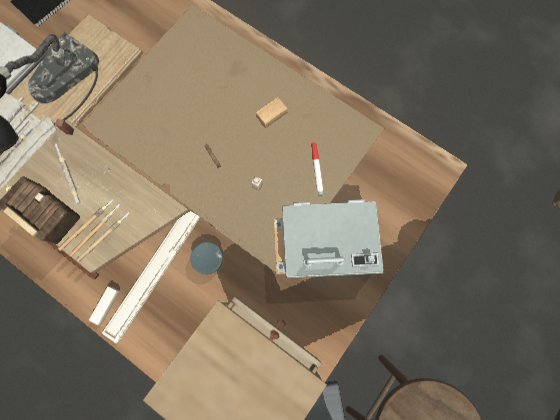

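```bash
cat > h.py <<'E'
import numpy as np,cv2
from station import manip
def ray(d,u,v):
    T=d["T"];r=T[:3,:3]@np.array([(u-d["cx"])/d["fx"],-(v-d["cy"])/d["fy"],-1.]);return T[:3,3],r
def plane(d,u,v,z):
    o,r=ray(d,u,v);return o+r*(z-o[2])/r[2]
def proj(d,p):
    q=np.linalg.inv(d["T"])@np.append(p,1.);return d["cx"]-d["fx"]*q[0]/q[2],d["cy"]+d["fy"]*q[1]/q[2]
def tri(a,b):
    (o,r),(p,s)=a,b
    x=np.linalg.lstsq(np.c_[r,-s],p-o,rcond=None)[0]
    A=o+r*x[0];B=p+s*x[1];return (A+B)/2,np.linalg.norm(A-B)
E
python3 - <<'E'
import cv2
a=cv2.imread("pics/top0.png")[185:295,260:400];cv2.imwrite("pics/topc.png",cv2.resize(a,None,fx=5.5,fy=5.4,interpolation=cv2.INTER_CUBIC))
a=cv2.imread("pics/scene0.png")[170:370,220:420];cv2.imwrite("pics/scc.png",cv2.resize(a,None,fx=3,fy=3,interpolation=cv2.INTER_CUBIC))
E
```

```text
(no output)
```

View pics/topc.png

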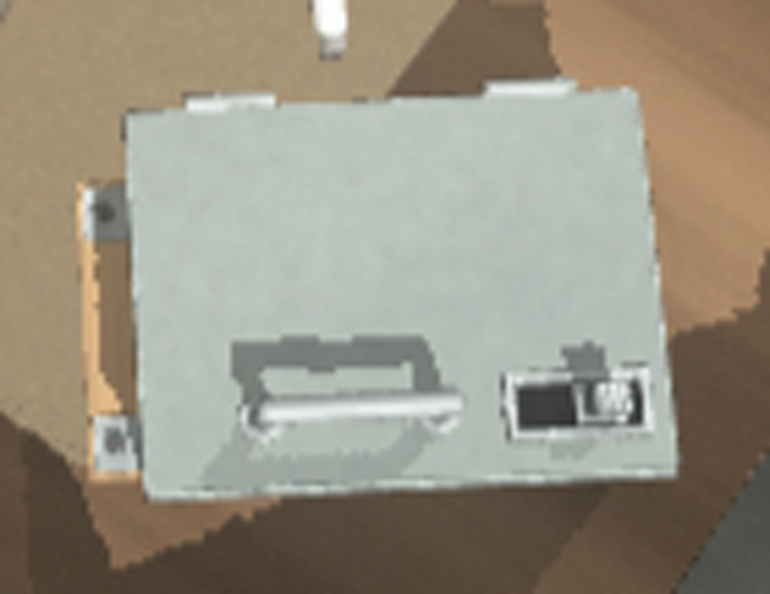

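View pics/scc.png

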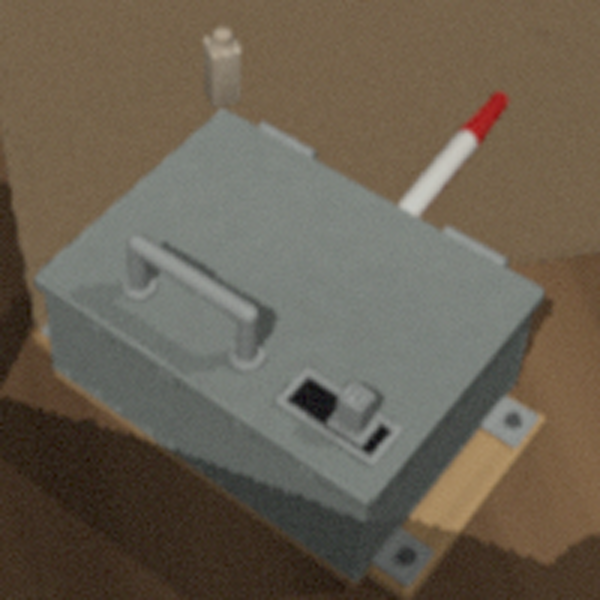

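Run:
```python
from h import *
t=manip.get_image("top");s=manip.get_image("scene")
T=lambda x,y:((x+.5)/5.5-.5+260,(y+.5)/5.4-.5+185)
S=lambda x,y:((x+.5)/3-.5+220,(y+.5)/3-.5+170)
c={}
for n,a,b in(("FL",(127,115),(222,113)),("FR",(637,90),(545,293)),("NR",(677,472),(370,505)),("NL",(148,493),(38,280))):
    A=plane(t,*T(*a),87);B=plane(s,*S(*b),87);c[n]=(A+B)/2;print(n,A.round(1),B.round(1),*[np.round(x,1) for x in tri(ray(t,*T(*a)),ray(s,*S(*b)))])
for n,a,b,z in(("barL",(258,411),(136,246),121),("barR",(460,403),(251,319),121),("knobtop",(610,398),(362,390),113)):
    print(n,plane(t,*T(*a),z).round(1),plane(s,*S(*b),z).round(1),*[np.round(x,1) for x in tri(ray(t,*T(*a)),ray(s,*S(*b)))])
ctr=sum(c.values())/4;print(ctr)
for p,q in(("NL","FL"),("NR","FR"),("NR","NL"),("FR","FL")):
    d=c[q]-c[p];print(p,q,np.linalg.norm(d),np.degrees(np.arctan2(d[1],d[0])))
```

```text
FL [690.3 -46.   87. ] [686.6 -48.5  87. ] [691.3 -46.   81.8] 0.7
FR [ 669.  -248.3   87. ] [ 666.9 -250.9   87. ] [ 670.1 -249.8   82.7] 0.6
NR [ 516.4 -231.2   87. ] [ 514.9 -234.6   87. ] [ 517.  -233.1   82.2] 1.5
NL [539.7 -30.   87. ] [536.3 -33.9  87. ] [540.1 -30.3  80.6] 0.2
barL [561.5 -74.1 121. ] [558.6 -79.8 121. ] [562.9 -75.4 113.5] 1.9
barR [ 552.9 -148.4  121. ] [ 551.3 -149.5  121. ] [ 553.  -148.7  118.6] 0.3
knobtop [ 546.7 -205.5  113. ] [ 549.8 -209.4  113. ] [ 548.4 -207.6  112.2] 4.9
[ 602.50405429 -140.42622835   87.        ]
NL FL 151.18890533686798 -5.790882912583971
NR FR 153.2241440230074 -6.240772708284262
NR NL 202.1962040046593 83.65053006278613
FR FL 203.38971623227778 84.22582179046759
```

Run:
```python
from h import *
t=manip.get_image("top");s=manip.get_image("scene")
for n,a,b in(("far",(225,303),(140,184)),("right",(325,379),(165,403))):
    print(n,*[np.round(x,1) for x in tri(ray(t,*a),ray(s,*b))])
print("knob R", plane(t,283,323,150))
print("tin",plane(t,206,257,35),"stone",plane(t,257,181,56),"pen",plane(t,320,192,8),plane(t,314,145,8))
```

```text
far [502.1  88.4 214.8] 1.0
right [324.5 -78.3  52.7] 7.3
knob R [450.01969826  -7.54571703 150.        ]
tin [612.28234369 141.16194048  35.        ] stone [764.95812253   1.64678463  56.        ] pen [ 728.9241406  -144.06106489    8.        ] [ 850.15945555 -150.96464948    8.        ]
```

Run:
```python
from h import *
t=manip.get_image("top");s=manip.get_image("scene")
for z in (0,50,150,215):
  print(z,[plane(t,*p,z)[:2].round() for p in((225,303),(325,379),(235,298),(320,368),(145,398))],[plane(s,*p,z)[:2].round() for p in((140,184),(165,403),(155,225),(170,355),(145,310))])
```

```text
0 [array([506., 116.]), array([311., -80.]), array([513.,  92.]), array([335., -73.]), array([334., 313.])] [array([649., 291.]), array([340., -57.]), array([582., 188.]), array([399., -14.]), array([436.,  73.])]
50 [array([505., 109.]), array([321., -76.]), array([512.,  87.]), array([344., -70.]), array([342., 296.])] [array([615., 244.]), array([328., -80.]), array([553., 148.]), array([382., -39.]), array([417.,  42.])]
150 [array([504.,  96.]), array([340., -68.]), array([510.,  76.]), array([360., -62.]), array([359., 262.])] [array([546., 150.]), array([ 303., -124.]), array([494.,  69.]), array([350., -90.]), array([379., -22.])]
215 [array([503.,  88.]), array([353., -63.]), array([508.,  70.]), array([371., -58.]), array([370., 240.])] [array([502.,  89.]), array([ 288., -153.]), array([455.,  17.]), array([ 328., -123.]), array([354., -63.])]
```

Emit:
apply_moves(motion=[[[0.0878,0,0,0,-0.1432],[0.0878,0,0,0,-0.1432],[0.0878,0,0,0,-0.1432],[0.0878,0,0,0,-0.1432],[0.0878,0,0,0,-0.1432],[0.0878,0,0,0,-0.1432],[0.0878,0,0,0,-0.1432],[0.0878,0,0,0,-0.1432],[0.0878,0,0,0,0]]], squeeze=30)

```text
time_s: 1.3
ee_pos: [188.1, -569.8, 404.6]
tcp_rot: [-90.0, -0.0, -96.0]
force: [0.1, -0.1, 1.3]
opening: 1.0
```

Emit:
apply_moves(motion=[[[0.0878,-0.025,-0.005,0.016,0],[0.0878,-0.025,-0.005,0.016,0],[0.0878,-0.025,-0.005,0.016,0],[0.0878,-0.025,-0.005,0.016,0],[0.0878,-0.025,0,0.016,0],[0.0878,-0.025,0,0.016,0],[0.0878,-0.025,0,0.016,0],[0.0878,-0.025,0,0.016,0],[0.0878,-0.025,0,0.016,0],[0.0878,-0.025,0,0.016,0]]])

```text
time_s: 2.3
ee_pos: [374.3, -337.1, 424.8]
tcp_rot: [-90.0, -0.0, -96.4]
force: [0.7, 0.0, -0.8]
opening: 1.0
```

Emit:
apply_moves(motion=[[[0.0878,-0.027,0,0.0175,0],[0.0878,-0.027,0,0.0175,0],[0.0878,-0.027,0,0.0175,0],[0.0878,-0.027,0,0.0175,0],[0.0878,-0.027,0,0.0175,0],[0.0878,-0.027,0,0.0175,0],[0.0878,-0.027,0,0.0175,0],[0.0878,-0.027,0,0.0175,0],[0.0878,-0.027,0,0.0175,0],[0.0878,0,0,0,0]]])

```text
time_s: 3.3
ee_pos: [557.6, -110.6, 424.0]
tcp_rot: [-90.0, 0.1, -96.1]
force: [-1.1, 0.4, -0.3]
opening: 1.0
```

Run:
```python
from h import *
print(manip.state())
for n in("scene","top"):
    d=manip.get_image(n); cv2.imwrite(f"pics/{n}1.png",d["color"][:,:,::-1])
```

```text
{'time_s': 3.3, 'qpos': array([-1.46700714e+01,  6.29506910e-01,  7.32940184e+01,  7.20626072e-02,
        1.06113326e+02, -8.55374226e+00]), 'dq': array([-2.90825749, -1.48477303,  1.41503977, -1.96902426,  0.71958208,
       -3.39845589]), 'effort': array([  1.14599694, -40.92771649, -41.38759732,   0.33897797,
        -0.13313829,   0.42072172]), 'ee_pos': array([ 557.640367  , -110.62815749,  423.98304098]), 'tcp_rot': array([-9.00261304e+01,  7.39536019e-02, -9.60963681e+01]), 'force': array([-1.13526669,  0.41145508, -0.29542223]), 'wrist_torque': array([-0.01599487, -0.04397635,  0.01044493]), 'opening': 1.000072786220546}
```

View pics/scene1.png

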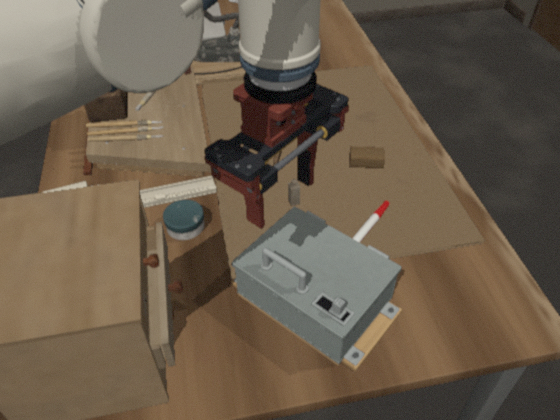

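View pics/top1.png

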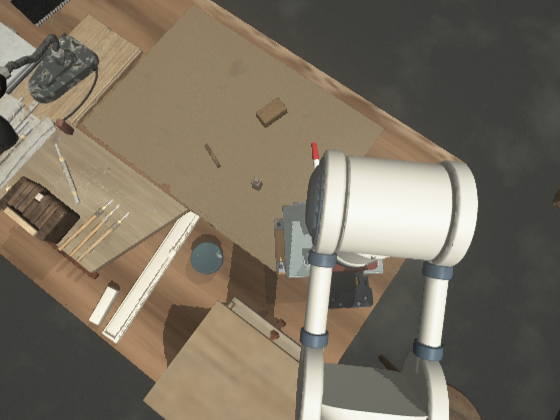

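Emit:
apply_moves(motion=[[[0.0878,0,0.02,0,0],[0.0878,0,0.02,0,0],[0.0878,0,0.02,0,0],[0.0878,0,0.02,0,0],[0.0878,0,0,0,0],[0.0878,0,0,0,0]]])

```text
time_s: 4.0
ee_pos: [555.6, -114.1, 345.1]
tcp_rot: [-90.0, -0.0, -96.2]
force: [-0.4, -0.2, 0.1]
opening: 1.002
```

Run:
```python
from h import *
s=manip.state();print(s['ee_pos'],s['tcp_rot'])
for n in("scene",):
    d=manip.get_image(n); cv2.imwrite(f"pics/{n}2.png",cv2.resize(d["color"][120:340,180:440,::-1],None,fx=2.5,fy=2.5,interpolation=cv2.INTER_CUBIC))
```

```text
[ 555.63859111 -114.10271823  345.10596468] [-9.00106169e+01 -1.06452254e-02 -9.62263896e+01]
```

View pics/scene2.png

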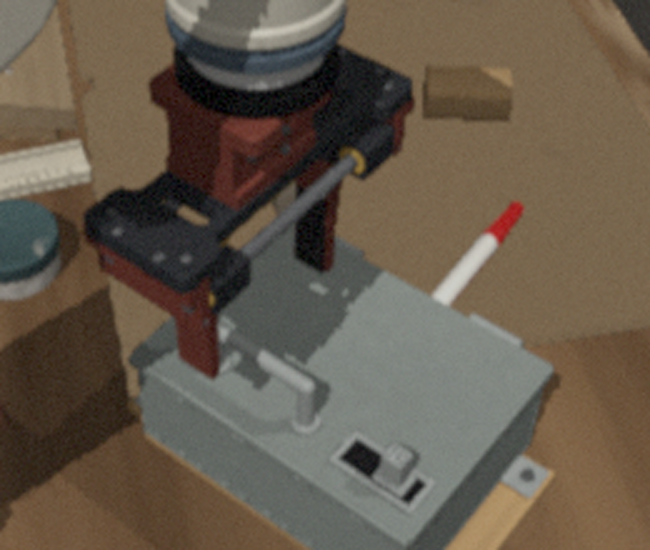

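Emit:
apply_moves(motion=[[[0.0878,0,0.02,0,0],[0.0878,0,0.02,0,0],[0.0878,0,0.02,0,0],[0.0878,0,0,0,0],[0.05,0,0,0,0],[0.02,0,0,0,0],[0.0,0,0,0,0],[0,0,0,0,0],[0,0,0,0,0],[0,0,0,0,0]]], squeeze=25)

```text
time_s: 5.05
ee_pos: [556.2, -113.3, 284.9]
tcp_rot: [-90.0, -0.0, -96.1]
force: [0.4, 0.2, 0.1]
opening: 0.495
```

Run:
```python
from h import *
s=manip.state();print(s['ee_pos'],s['tcp_rot'],s['force'],s['wrist_torque'],s['opening']*88)
for n in("scene",):
    d=manip.get_image(n); cv2.imwrite(f"pics/{n}3.png",cv2.resize(d["color"][120:340,180:440,::-1],None,fx=2.5,fy=2.5,interpolation=cv2.INTER_CUBIC))
```

```text
[ 556.15372279 -113.27388332  284.86783342] [-8.99815453e+01 -4.95389112e-04 -9.60944946e+01] [0.3943085  0.17377353 0.14465067] [-0.03174988 -0.07236822  0.0090661 ] 43.59190882414256
```

View pics/scene3.png

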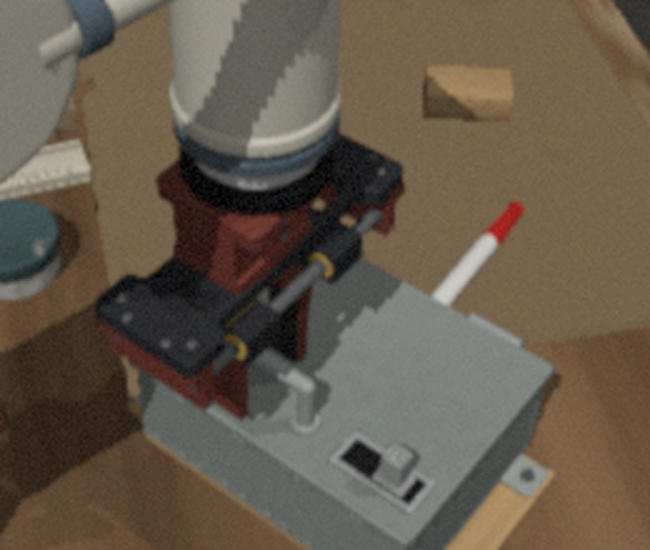

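Still closing.

Emit:
apply_moves(motion=[[[0,0,0,0,0],[0,0,0,0,0],[0,0,0,0,0],[0,0,0,0,0],[0,0,0,0,0],[0,0,0,0,0],[0,0,0,0,0]]])

```text
time_s: 5.8
ee_pos: [557.2, -113.4, 284.6]
tcp_rot: [-89.7, -0.0, -96.1]
force: [9.0, -0.9, -4.7]
opening: 0.108
```

Emit:
apply_moves(motion=[[[0,0,-0.001,0.0015,0],[0,0,-0.001,0.0003,0],[0,0,-0.001,0.0003,0],[0,0,-0.001,0.0003,0],[0,0,0,0,0]]])

```text
time_s: 6.3
ee_pos: [558.9, -113.6, 287.9]
tcp_rot: [-90.0, 0.0, -96.1]
force: [5.4, -1.4, -5.4]
opening: 0.106
```

Emit:
apply_moves(motion=[[[0,0,-0.001,0.0003,0],[0,0,-0.001,0.0003,0],[0,0,0,0,0]]])

```text
time_s: 6.6
ee_pos: [559.4, -113.6, 288.7]
tcp_rot: [-90.0, 0.0, -96.1]
force: [6.1, -0.7, -8.8]
opening: 0.108
```

Emit:
apply_moves(motion=[[[0,0,-0.001,0.0003,0],[0,0,-0.001,0.0003,0],[0,0,0,0,0]]])

```text
time_s: 6.9
ee_pos: [559.8, -113.8, 289.0]
tcp_rot: [-90.2, 0.0, -96.1]
force: [8.0, -1.4, -14.0]
opening: 0.102
```

Emit:
apply_moves(motion=[[[0,0,-0.001,0.0003,0],[0,0,-0.001,0.0003,0],[0,0,0,0,0],[0,0,0,0,0]]])

```text
time_s: 7.3
ee_pos: [560.3, -113.9, 289.1]
tcp_rot: [-90.3, 0.0, -96.1]
force: [9.8, -1.8, -21.5]
opening: 0.103
```

Run:
```python
from h import *
s=manip.state();print(s['ee_pos'],s['force'])
d=manip.get_image("scene"); cv2.imwrite("pics/scene4.png",cv2.resize(d["color"][170:370,220:420,::-1],None,fx=3,fy=3,interpolation=cv2.INTER_CUBIC))
```

```text
[ 560.27740627 -113.86904281  289.13178342] [  9.80787653  -1.82888005 -21.5208231 ]
```

View pics/scene4.png

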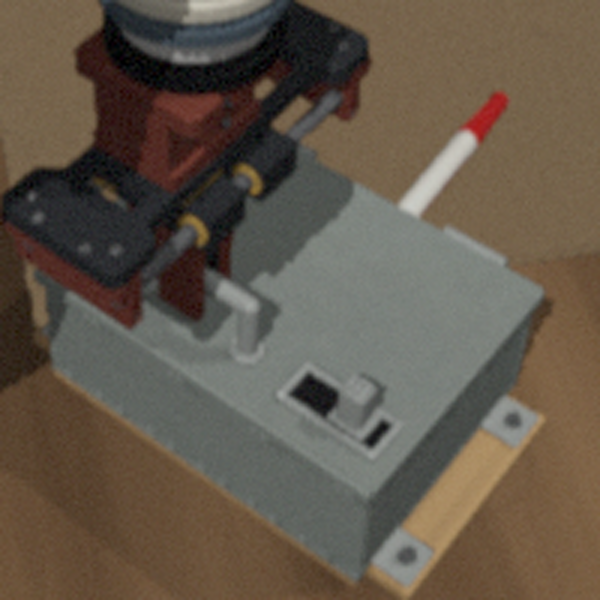

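Emit:
apply_moves(motion=[[[0,0,0.0025,-0.0005,0],[0,0,0.0025,-0.0005,0],[0,0,0.0025,-0.0005,0],[0,0,0.0025,-0.0005,0],[0,0,0,0,0],[0,0,0,0,0]]])

```text
time_s: 7.95
ee_pos: [558.2, -113.5, 284.9]
tcp_rot: [-90.0, -0.0, -96.1]
force: [0.5, -0.0, -2.7]
opening: 0.103
```

Emit:
apply_moves(motion=[[[0.0878,0,0,0,0],[0.0878,0,0,0,0],[0.0878,0,0,0,0],[0.0878,0,0,0,0],[0.0878,0,0,0,0],[0.0878,0,-0.01,0,0],[0.0878,0,-0.02,0,0],[0.0878,0,-0.02,0,0],[0.0878,0,-0.02,0,0]]])

```text
time_s: 8.85
ee_pos: [558.2, -113.5, 356.2]
tcp_rot: [-90.0, -0.0, -96.1]
force: [1.8, -0.1, 0.8]
opening: 0.881
```

Emit:
apply_moves(motion=[[[0.0878,0.02,-0.01,0,0],[0.0878,0.02,0,0,0],[0.0878,0.02,0,0,0],[0.0878,0.02,0,0,0],[0.0878,0.014,0,0,0],[0.0878,0,0,0,0],[0.0878,0,0,0,0]]])

```text
time_s: 9.55
ee_pos: [548.4, -206.8, 364.9]
tcp_rot: [-90.0, 0.0, -96.1]
force: [-0.5, 0.5, -0.5]
opening: 1.0
```

Run:
```python
from h import *
s=manip.state();print(s['ee_pos'],s['force'],s['opening'])
d=manip.get_image("scene"); cv2.imwrite("pics/scene5.png",cv2.resize(d["color"][170:370,220:420,::-1],None,fx=3,fy=3,interpolation=cv2.INTER_CUBIC))
```

```text
[ 548.36430174 -206.81440096  364.85349927] [-0.45711903  0.50177553 -0.49351926] 1.0003233894705934
```

View pics/scene5.png

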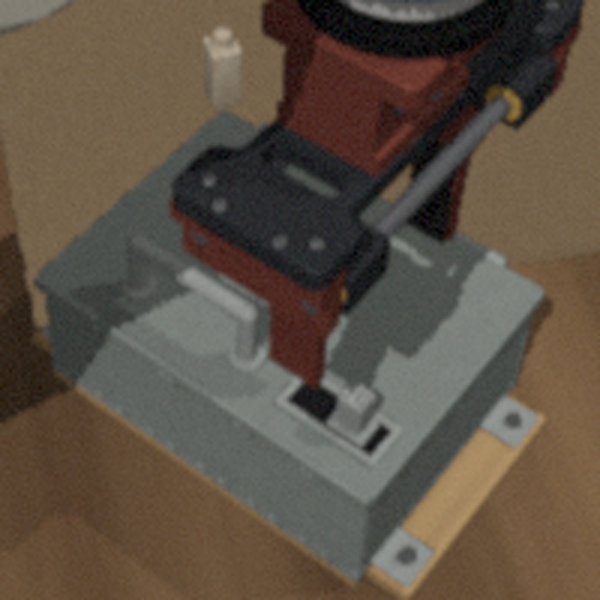

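Emit:
apply_moves(motion=[[[0.0878,0,0.02,0,0],[0.0878,0,0.02,0,0],[0.0878,0,0.02,0,0],[0.0878,0,0.02,0,0],[0.0878,0,0.007,0,0],[0.0878,0,0,0,0],[0,0,0,0,0],[0,0,0,0,0],[0,0,0,0,0]]], squeeze=15)

```text
time_s: 10.5
ee_pos: [548.6, -207.0, 279.0]
tcp_rot: [-89.9, -0.0, -96.1]
force: [-0.2, 0.4, 0.0]
opening: 0.766
```

Emit:
apply_moves(motion=[[[0,0,0,0,0],[0,0,0,0,0],[0,0,0,0,0],[0,0,0,0,0],[0,0,0,0,0],[0,0,0,0,0],[0,0,0,0,0],[0,0,0,0,0],[0,0,0,0,0]]])

```text
time_s: 11.4
ee_pos: [548.3, -207.0, 277.6]
tcp_rot: [-90.0, 0.0, -96.1]
force: [-0.8, -0.3, -0.1]
opening: 0.146
```

Run:
```python
from h import *
s=manip.state();print(s['ee_pos'],s['force'],s['opening']*88)
d=manip.get_image("scene"); cv2.imwrite("pics/scene6.png",cv2.resize(d["color"][170:370,220:420,::-1],None,fx=3,fy=3,interpolation=cv2.INTER_CUBIC))
```

```text
[ 548.25959856 -206.9820341   277.59001449] [-0.75053672 -0.29363609 -0.12609436] 12.813028338854357
```

View pics/scene6.png

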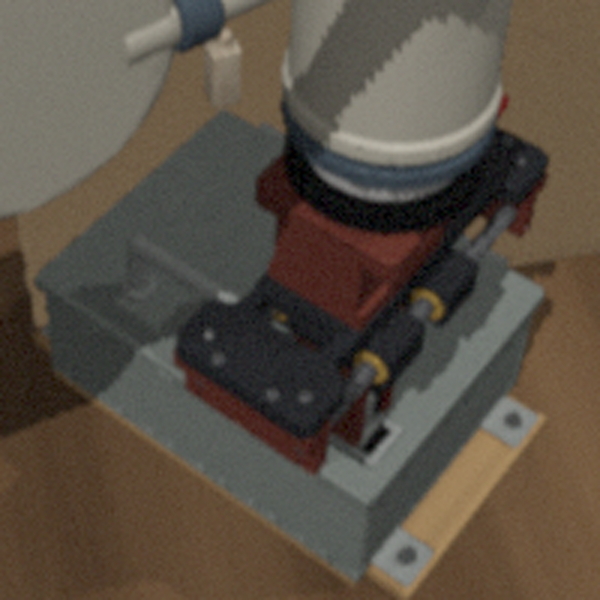

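Emit:
apply_moves(motion=[[[0,-0.004,0,0,0],[0,-0.004,0,0,0],[0,-0.004,0,0,0],[0,-0.004,0,0,0],[0,-0.003,0,0,0],[0,0,0,0,0],[0,0,0,0,0]]])

```text
time_s: 12.15
ee_pos: [550.3, -188.0, 277.6]
tcp_rot: [-90.0, 0.0, -96.1]
force: [-2.1, -1.4, 0.4]
opening: 0.145
```

Emit:
apply_moves(motion=[[[0,-0.002,0,0,0],[0,0,0,0,0]]])

```text
time_s: 12.35
ee_pos: [550.3, -187.2, 277.6]
tcp_rot: [-90.0, -0.2, -96.2]
force: [-2.3, -8.1, 0.1]
opening: 0.145
```

Emit:
apply_moves(motion=[[[0,-0.002,0,0,0],[0,0,0,0,0]]])

```text
time_s: 12.55
ee_pos: [550.3, -186.5, 277.6]
tcp_rot: [-90.0, -0.4, -96.2]
force: [-2.7, -14.3, -2.0]
opening: 0.147
```

Emit:
apply_moves(motion=[[[0.0878,0,0,0,0],[0.0878,0,0,0,0],[0.0878,0,0,0,0],[0.0878,0,0,0,0],[0.0878,0,0,0,0],[0.0878,0,-0.02,0,0],[0.0878,0,-0.02,0,0],[0.0878,0,-0.02,0,0],[0.0878,0,-0.02,0,0],[0.0878,0,-0.007,0,0]]])

```text
time_s: 13.55
ee_pos: [550.9, -184.0, 367.3]
tcp_rot: [-89.8, -0.0, -96.1]
force: [-0.5, 0.7, -0.1]
opening: 0.985
```

Run:
```python
from h import *
s=manip.state();print(s['ee_pos'],s['force'],s['opening']*88)
d=manip.get_image("scene"); cv2.imwrite("pics/scene7.png",cv2.resize(d["color"][170:370,220:420,::-1],None,fx=3,fy=3,interpolation=cv2.INTER_CUBIC))
```

```text
[ 550.93187237 -184.0158795   367.33700748] [-0.5432593   0.6505048  -0.09731929] 86.72048713138976
```

View pics/scene7.png

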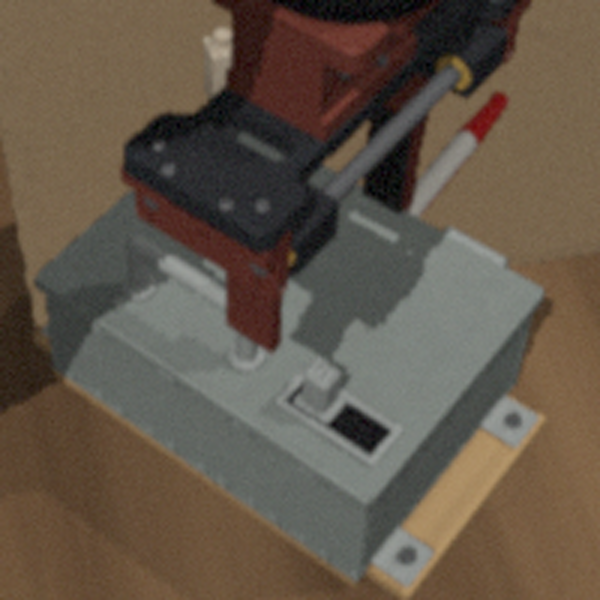

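Emit:
apply_moves(motion=[[[0.0878,-0.02,0,0,0],[0.0878,-0.02,0,0,0],[0.0878,-0.02,0,0,0],[0.0878,-0.011,0,0,0],[0.0878,0,0.01,0,0],[0.0878,0,0.02,0,0],[0.0878,0,0.02,0,0],[0.0878,0,0.02,0,0],[0.0878,0,0.012,0,0],[0.0878,0,0,0,0]]])

```text
time_s: 14.6
ee_pos: [557.7, -114.0, 279.5]
tcp_rot: [-90.3, 0.0, -96.1]
force: [0.1, -0.3, -0.1]
opening: 0.999
```

Emit:
apply_moves(motion=[[[0,0,0,0,0],[0,0,0,0,0],[0,0,0,0,0],[0,0,0,0,0],[0,0,0,0,0],[0,0,0,0,0],[0,0,0,0,0],[0,0,0,0,0],[0,0,0,0,0],[0,0,0,0,0]]], squeeze=30)

```text
time_s: 15.6
ee_pos: [558.3, -113.5, 282.6]
tcp_rot: [-90.0, 0.0, -96.1]
force: [0.1, -0.3, -0.9]
opening: 0.131
```

Emit:
apply_moves(motion=[[[0,0,0,0,0],[0,0,0,0,0],[0,0,0,0,0],[0,0,0,0,0]]])

```text
time_s: 16.0
ee_pos: [558.2, -113.5, 282.6]
tcp_rot: [-90.0, 0.0, -96.1]
force: [-1.5, 0.2, 0.3]
opening: 0.106
```

Emit:
apply_moves(motion=[[[0,0,-0.0043,0.0017,0],[0,0,-0.0043,0.0017,0],[0,0,-0.0043,0.0017,0],[0,0,-0.0043,0.0017,0],[0,0,-0.0043,0.0017,0],[0,0,0,0,0]]])

```text
time_s: 16.6
ee_pos: [566.6, -114.4, 304.7]
tcp_rot: [-90.1, 0.0, -96.1]
force: [-5.9, 1.4, -1.5]
opening: 0.104
```

The lid is free now, so I'll carry on along the arc.

Emit:
apply_moves(motion=[[[0,0,-0.004,0.0024,0],[0,0,-0.0039,0.0024,0],[0,0,-0.0039,0.0024,0],[0,0,-0.004,0.0024,0],[0,0,-0.0039,0.0024,0],[0,0,-0.0035,0.003,0],[0,0,-0.0035,0.003,0],[0,0,-0.0035,0.003,0],[0,0,-0.0034,0.0031,0],[0,0,-0.0034,0.0031,0]]])

```text
time_s: 17.6
ee_pos: [593.1, -117.2, 342.7]
tcp_rot: [-90.1, -0.0, -96.1]
force: [-8.5, 1.6, 3.8]
opening: 0.104
```

Run:
```python
from h import *
s=manip.state();print(s['ee_pos'],s['force'],s['opening']*88)
d=manip.get_image("scene"); cv2.imwrite("pics/scene8.png",d["color"][:,:,::-1])
```

```text
[ 593.14402969 -117.247254    342.71941943] [-8.51805192  1.5615796   3.84822943] 9.175694315727585
```

View pics/scene8.png

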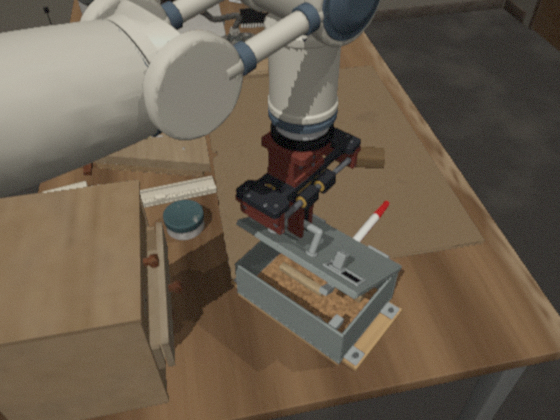

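Emit:
apply_moves(motion=[[[0,0,-0.0029,0.0036,0],[0,0,-0.0029,0.0036,0],[0,0,-0.0029,0.0036,0],[0,0,-0.0029,0.0036,0],[0,0,-0.0029,0.0036,0],[0,0,-0.0022,0.004,0],[0,0,-0.0022,0.004,0],[0,0,-0.0022,0.004,0],[0,0,-0.0022,0.0041,0],[0,0,-0.0022,0.0041,0]]])

```text
time_s: 18.65
ee_pos: [631.6, -121.4, 369.4]
tcp_rot: [-89.9, -0.0, -96.1]
force: [-6.3, 0.3, 3.5]
opening: 0.099
```

Emit:
apply_moves(motion=[[[0,0,-0.0015,0.0043,0],[0,0,-0.0015,0.0043,0],[0,0,-0.0015,0.0044,0],[0,0,-0.0015,0.0044,0],[0,0,-0.0015,0.0044,0],[0,0,0,0,0],[0,0,0,0,0],[0,0,0,0,0]]])

```text
time_s: 19.45
ee_pos: [653.6, -123.7, 376.1]
tcp_rot: [-89.8, -0.0, -96.1]
force: [-3.8, 0.3, 6.6]
opening: 0.104
```

Run:
```python
from h import *
s=manip.state();print(s['ee_pos'],s['force'],s['opening']*88)
p=s['ee_pos'];a=np.radians(-6.1)
dx=(p[0]-558.2)*np.cos(a)+(p[1]+113.5)*np.sin(a);dz=p[2]-282.6
print(dx,dz,np.degrees(np.arctan2(35.3+dz,127-dx)-np.arctan2(35.3,127)),np.hypot(35.3+dz,127-dx))
for n in("scene","top"):
    d=manip.get_image(n); cv2.imwrite(f"pics/{n}9.png",d["color"][:,:,::-1])
```

```text
[ 653.63472484 -123.73368978  376.11087016] [-3.80357655  0.32925753  6.59434037] 9.134937859078239
95.98184163550589 93.51087016106624 60.927305880050746 132.49289196019498
```

View pics/scene9.png

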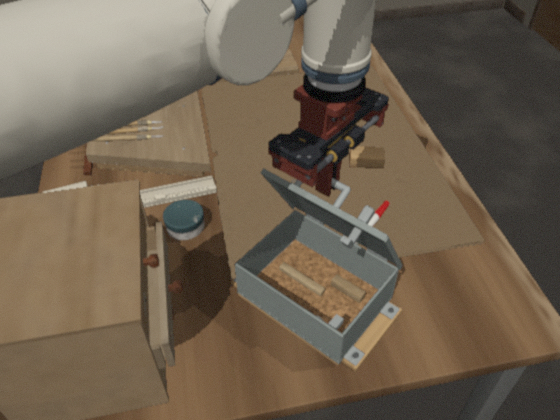

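View pics/top9.png

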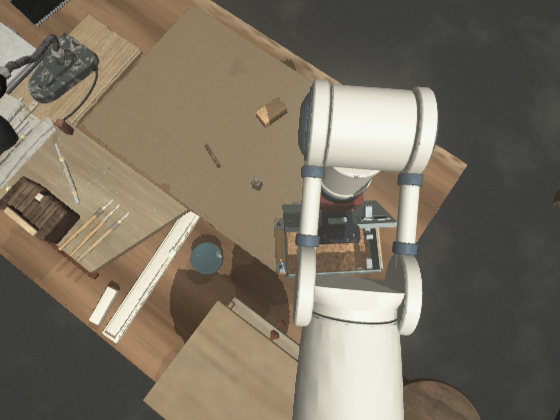

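Emit:
apply_moves(motion=[[[0,0,0,0,0],[0,0,0,0,0],[0,0,0,0,0],[0,0,0,0,0],[0,0,0,0,0],[0,0,0,0,0],[0,0,0,0,0],[0,0,0,0,0],[0,0,0,0,0],[0,0,0,0,0]]])

```text
time_s: 20.55
ee_pos: [653.6, -123.8, 376.1]
tcp_rot: [-89.8, -0.0, -96.1]
force: [-3.0, -0.1, 6.8]
opening: 0.105
```

Run:
```python
from h import *
s=manip.state();print(s['ee_pos'],s['force'],s['opening']*88)
print(manip.hand_in())
```

```text
[ 653.59283337 -123.75083463  376.0907879 ] [-2.99518064 -0.13733065  6.84085484] 9.22470567104886
the job is handed in; nothing more can be done
None
```

The case is open, with the lid held at about 61° and the gripper still on the handle. I handed the job in at 20.6 s.

- **First tug:** I took the handle before touching the catch. The lid stopped hard after about 4 mm, with about 21 N on the wrist, so I let it down and released it.
- **Catch:** I gripped the knob and slid it about 20 mm to the left, until it met its stop at about 14 N. The picture afterwards showed it at the left end of its track.
- **Lift:** I took the handle again, and this time the lid came freely along its arc.
- **Last checks:** The 61° comes from the arm's position. The distance from the hinge worked out at 132.5 mm against 132.3 mm expected. The arm stayed still over a further second, with about 7 N on the wrist and the fingers 9.2 mm apart on the 10 mm bar.
- **Things round the case:** In the last pictures the tin, the stone seal and the visible red end of the pen lie where they did at the start. The arm and lid hid the rest of the pen, so I did not check that part.

No check failed. The two cameras placed the lid about 5 mm too low when combined, so I used the heights you gave, and the handle grips agreed with them.

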